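Check the flask stoppers and set aside the tired one

TASK

The washed flask stoppers must air with their valves open: press the button of each of the three on the tray gently until it clicks and stays down, without leaning on it once it is down, feeling how hard it pushes back. One of them has a tired spring and clicks at less than half the push of the others: then, when all three are down, lift that one out and set it down upright in the terracotta dish for repair. Leave the two sound stoppers standing where they are on the tray, and do not disturb the other ware.

Things in the scene. Friction and masses are not known exactly. Their poses are not given: they have to be found in the camera images.
- dish_floor (a point): Centre of the inner floor of the low terracotta dish (160 mm across its rim, flat inner floor 115 mm across, rim 22 mm high; the floor is 6 mm above the table). The dish is fixed. Z up.
- tray: Round hammered-tin tray, 344 mm across, fixed; its origin is the centre of its underside. Its flat floor (300 mm across) is 4 mm above the origin, its rim 13 mm high. Z up. A lidded pot, a stack of small bowls and a spoon stand beyond it along the table's far edge.
- stopper_1_mid (a point): Push-button flask stopper 1: loose, 90 g, upright on the tray on its white threaded plug (40 mm across, 30 mm tall); above it a black fluted grip head 54 mm across, from 30 to 48 mm above its foot (grip it there), with a metal button in its middle. Point on its axis 28.5 mm above its foot; z up. All three look alike; any may stand at any of the three places.
- button_1_top (a point): Centre of the top face of stopper 1's button: 28 mm across, standing 9 mm above the head (57 mm above the stopper's foot) when up; after it has clicked down it still stands 4 mm above the head. Moves with the button.
- button_1 (a joint): How far stopper 1's button is down, m: 0 up, 0.005 down on its stiff rubber stop (1 mm more at 12 N, so press slowly; never over 25 N). Resistance peaks about 1.7 mm down, then collapses with a click; from 3.6 mm it drops to the stop by itself and stays latched (the grey tab on the head would release it; not needed). A sound spring clicks at about 9 N, the tired one at about 3.5 N.
- stopper_2_mid (a point): Push-button flask stopper 2: loose, 90 g, upright on the tray on its white threaded plug (40 mm across, 30 mm tall); above it a black fluted grip head 54 mm across, from 30 to 48 mm above its foot (grip it there), with a metal button in its middle. Point on its axis 28.5 mm above its foot; z up. All three look alike; any may stand at any of the three places.
- button_2_top (a point): Centre of the top face of stopper 2's button: 28 mm across, standing 9 mm above the head (57 mm above the stopper's foot) when up; after it has clicked down it still stands 4 mm above the head. Moves with the button.
- button_2 (a joint): How far stopper 2's button is down, m: 0 up, 0.005 down on its stiff rubber stop (1 mm more at 12 N, so press slowly; never over 25 N). Resistance peaks about 1.7 mm down, then collapses with a click; from 3.6 mm it drops to the stop by itself and stays latched (the grey tab on the head would release it; not needed). A sound spring clicks at about 9 N, the tired one at about 3.5 N.
- stopper_3_mid (a point): Push-button flask stopper 3: loose, 90 g, upright on the tray on its white threaded plug (40 mm across, 30 mm tall); above it a black fluted grip head 54 mm across, from 30 to 48 mm above its foot (grip it there), with a metal button in its middle. Point on its axis 28.5 mm above its foot; z up. All three look alike; any may stand at any of the three places.
- button_3_top (a point): Centre of the top face of stopper 3's button: 28 mm across, standing 9 mm above the head (57 mm above the stopper's foot) when up; after it has clicked down it still stands 4 mm above the head. Moves with the button.
- button_3 (a joint): How far stopper 3's button is down, m: 0 up, 0.005 down on its stiff rubber stop (1 mm more at 12 N, so press slowly; never over 25 N). Resistance peaks about 1.7 mm down, then collapses with a click; from 3.6 mm it drops to the stop by itself and stays latched (the grey tab on the head would release it; not needed). A sound spring clicks at about 9 N, the tired one at about 3.5 N.
- cup_tray: Clay cup, 56 mm across, 52 mm tall, standing in the middle of the tray between the stoppers; bystander. Origin at the centre of its foot.
- cup_far: White ceramic cup, 58 mm across, 60 mm tall, beyond the dish; bystander. Origin at the centre of its foot.
- cup_near: Clay cup, 56 mm across, 56 mm tall, on the robot's side of the dish; bystander. Origin at the centre of its foot.

How it is judged:
On the way:
1. all three buttons have clicked and stay down (value of joint each of button_1, button_2, button_3 above 0.0042 m), for 0.2 s.
At the end, for the whole second after the job is handed in: All three buttons are down (more than 4.2 mm of their 5 mm); the stopper with the tired spring stands upright (within 0.15 rad) and at rest on the dish's floor, its axis within 38 mm of the dish's centre; the two sound stoppers stand upright within 30 mm of where they were (all of step 1 and horizontal distance between tired and dish_floor below 0.038 m and z of tired in the frame of dish_floor between -0.004 and 0.006 m and angle between each of tired, sound1, sound2's own z axis and vertical below 0.15 rad and linear speed of tired below 0.02 m/s and distance of each of sound1, sound2 from where it was at the start of the episode below 0.03 m); the robot touches nothing.
It fails at once if a button is pressed with more than 25 N (contact force between anything else and button_1 above 25 N or contact force between anything else and button_2 above 25 N or contact force between anything else and button_3 above 25 N).
It fails at once if a sound stopper is carried off, pushed more than 50 mm or tipped over ((distance of sound1 from where it was at the start of the episode above 0.05 m or angle between sound1's own z axis and vertical above 0.6 rad) or (distance of sound2 from where it was at the start of the episode above 0.05 m or angle between sound2's own z axis and vertical above 0.6 rad)).
It fails at once if the tired stopper is carried off before all three buttons are down (distance of tired from where it was at the start of the episode above 0.05 m and value of joint any of button_1, button_2, button_3 below 0.0038 m).
It fails at once if the tired stopper is dropped or thrown (moves faster than 0.5 m/s out of the fingers) (linear speed of tired above 0.5 m/s and contact force between each of the arm, the fingers and tired below 0.05 N).
It fails at once if a cup, the pot, the bowls or the spoon is moved more than 30 mm or a cup is tipped over (distance of any of cup_tray, cup_far, cup_near, pot, bowls, spoon from where it was at the start of the episode above 0.03 m or angle between any of cup_tray, cup_far, cup_near's own z axis and vertical above 0.5 rad).
It also fails if it takes over 72 s, if anything falls off the work surface, if the arm or the gripper's body presses on something with over 40 N, if the wrist force passes 120 N, or if a joint passes its speed limit or range.

ROBOT

A 6-joint arm with a two-finger parallel gripper is mounted at the origin on the work surface. World frame = base frame: x ahead of the robot, y to its left, z up, the work surface at z = 0. Lengths are in m, angles in rad, forces in N, time in s.
With the tool pointing down it reaches from about 0.325 to 0.9 m from the base axis. Payload 6.1 kg.
Tool frame: the origin (TCP) lies at the very end of the fingers, on their centre line; the grasp point (between the pads) lies grip_point_offset behind it (grip_point_offset is the distance from the TCP to the grasp point, in m); y points along the fingers, z is the direction in which the jaws open and shut, and the axes are right-handed (so a half turn about y gives the same grasp; the last joint's range is limited). The gripper opens to 87 mm and grips with 3 to 60 N. Pads are 19 mm wide; open, the fingers measure 117 mm over their backs; the gripper's body (75 mm by 190 mm) begins 51 mm behind the grasp point.
Start: joints at [1.194, 0.22, 1.526, -0, 1.395, -0.126], TCP at [0.155, 0.605, 0.223] pointing down, gripper open.
Joint ranges: [-2.98, 2.98], [-0.91, 2.08], [0.09, 2.57], [-1.24, 4.39], [0.2, 2.65], [-2.68, 2.68]. Speed limits (rad/s): [2.57, 2.57, 3.01, 3.14, 3.14, 3.14].

INTERFACE

Orientations are given as a rotation vector (axis times angle).
In Python, from cell import * gives the robot as it stands.
- The arm moves only by the tool drive_tool, never from a script. Its argument "plan" is a list of rows, each a list of 5 numbers: the shift along the tool's x, y, z in cm, then the turn about the tool's y in rad, then the closure in counts, from 0 (fully open) to 255 (shut). In form: [[tx, ty, tz, roll, hand], ...]. A call has exactly 10 rows; each row shifts and turns the pose as measured when the row begins, along the tool's axes as they then stand; what a row does not reach is not made up. A row lasts 1/12 s, in which the tool goes at most 41.7 mm and 7.16 degrees, less where a joint would pass 70% of its speed; a pose out of reach is approached as far as the arm can. A call with a gripper value outside its range is refused whole. The fingers move at their own pace and stop on an object; "squeeze" is the grip in N (left out, the last holds). Time passes only in rows, so rows that do not move let the fingers close, or fill a call up. It gives the time, the measured TCP pose, the force and the opening at its end, in the units of the state.
- state(): the state, without advancing time (a new reading comes with each control period).
- camera(name): name is "side" or "top"; returns the picture (420x560x3 uint8, blue, green, red); there is no depth.
- get_calibration(name): a dict with "fx", "fy", "cx", "cy" (pixels), "k1" (the pictures are not rectified: a ray, as slopes to the right and down, at radius r is drawn at 1 + k1 r^2 times it, then the intrinsics apply), "R" (3x3) and "t" (3): a world point X has camera coordinates R X + t. Camera axes: x right, y down, z forward; pixel columns grow to the right and rows downward; lengths in m; the calibration is good to about 2 mm. A picture is of the moment at which its call begins. get_calibration takes no time and is no camera call.
- close_job(): hands the job in, once; it reports no verdict.
The state is a dict: "time_s": time; "joints": joint angles; "qd": joint speeds; "joint_efforts": joint torques, N m; "position": TCP position; "orientation": TCP orientation; "wrist_force": force on the tool from outside, world axes, zero at the start; "ft_torque": the same for the moment, N m; "width": opening from 0.0 (shut) to 1.0 (fully open).
Only numpy, scipy, OpenCV 4.12 (cv2) and the standard library are available. Lean on these libraries where they do the work, as an engineer would, in place of code of your own. Each camera call takes 0.05 s, during which the arm holds its last target.

## Working session

There is one attempt and no reset: what is moved stays moved. The work goes in short steps, Python scripts to look and compute and a tool call to move; the robot and the scene stay as the last step left them, time stands still between calls to the robot, and variables do not carry over. Pictures are saved under pics/ and viewed, and the job is handed in when it is done.

Besides the shell and the picture viewer there is one more tool, called after "Emit:" as name(argument=value, ...), one argument or row to a line, values as JSON. drive_tool: Moves the arm, as the interface text tells. Its arguments: {"type":"object","properties":{"plan":{"type":"array"},"squeeze":{"type":"number"}},"required":["plan"]}

```bash
mkdir -p pics; ls
python3 - <<'E'
from cell import *
import cv2,numpy as np
s=state();print({k:np.round(v,4).tolist() for k,v in s.items()})
for n in("top","side"):
    cv2.imwrite(f"pics/{n}0.png",camera(n)); c=get_calibration(n);print(n,c)
try: print(grip_point_offset)
except Exception as e: print(e)
E
```

```text
pics
{'time_s': 0.0, 'joints': [1.194, 0.2212, 1.5276, 0.0, 1.3947, -0.1261], 'qd': [0.0011, -0.0013, -0.0023, 0.0022, 0.0031, -0.0001], 'joint_efforts': [0.0001, -49.463, -38.7369, 0.07, 0.0573, -0.0001], 'position': [0.1548, 0.6049, 0.2214], 'orientation': [-1.5637, 0.1972, -0.1965], 'wrist_force': [-0.4903, 0.7567, 0.2479], 'ft_torque': [0.0408, 0.004, 0.0226], 'width': 1.0003}
top {'fx': 534.1339127310749, 'fy': 534.1339127310749, 'cx': 277.4203580856576, 'cy': 207.7552224764619, 'k1': -0.026480187252361957, 'R': array([[ 0.02674153, -0.99932696, -0.0251101 ],
       [-0.99453379, -0.02406023, -0.10160534],
       [ 0.1009328 ,  0.02768992, -0.99450784]]), 't': array([-0.01134223,  0.56912609,  1.13732482])}
side {'fx': 421.0107168966592, 'fy': 421.0107168966592, 'cx': 272.0020244809381, 'cy': 207.25894951825455, 'k1': 0.008072271157760009, 'R': array([[-0.71397692, -0.70012145,  0.00817942],
       [-0.45552004,  0.45559968, -0.76480744],
       [ 0.53173156, -0.54978075, -0.64420701]]), 't': array([0.37906308, 0.31366635, 0.52695856])}
0.0187
```

View pics/top0.png

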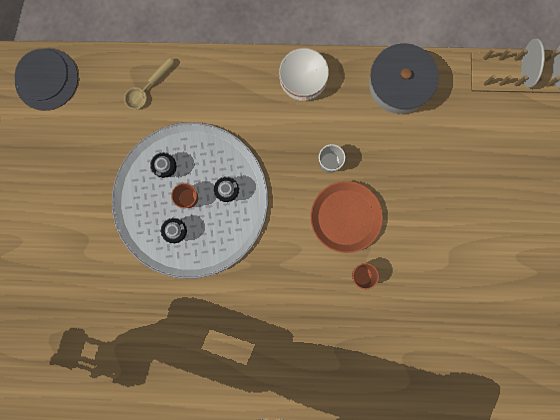

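View pics/side0.png

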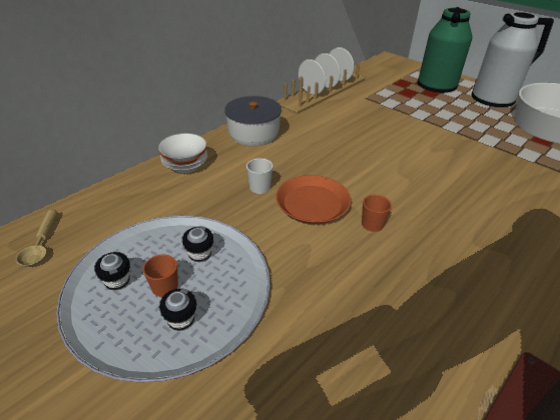

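The top view shows stoppers at about (163,165), (226,189) and (174,230), with a clay cup between them at (184,195). The dish is at (347,216), with cups at (331,157) and (365,275). Next I'll measure them.

```bash
cat > h.py <<'E'
import cv2,numpy as np
from cell import *
def ray(n,px):
    c=get_calibration(n);p=(np.array(px,float)-[c["cx"],c["cy"]])/[c["fx"],c["fy"]]
    u=p.copy()
    for _ in range(10): u=p/(1+c["k1"]*(u@u))
    R=np.array(c["R"]);o=-R.T@np.array(c["t"]);d=R.T@np.array([u[0],u[1],1]);return o,d/np.linalg.norm(d)
def plane(n,px,z):
    o,d=ray(n,px);return o+d*(z-o[2])/d[2]
def tri(a,b):
    o1,d1=ray("top",a);o2,d2=ray("side",b)
    A=np.stack([d1,-d2],1);s=np.linalg.lstsq(A,o2-o1,rcond=None)[0]
    p,q=o1+d1*s[0],o2+d2*s[1];return (p+q)/2,np.linalg.norm(p-q)
def proj(n,X):
    c=get_calibration(n);x=np.array(c["R"])@np.array(X)+c["t"];u=x[:2]/x[2];u=u*(1+c["k1"]*(u@u));return u*[c["fx"],c["fy"]]+[c["cx"],c["cy"]]
E
python3 - <<'E'
from h import *
t=cv2.imread("pics/top0.png");s=cv2.imread("pics/side0.png")
a=cv2.resize(t[120:280,110:275],None,fx=4.5,fy=3.7,interpolation=cv2.INTER_CUBIC)
a=cv2.resize(t[140:250,140:260],None,fx=5,fy=5,interpolation=cv2.INTER_CUBIC);cv2.imwrite("pics/tz.png",a)
a=cv2.resize(s[215:335,85:225],None,fx=5,fy=5,interpolation=cv2.INTER_CUBIC);cv2.imwrite("pics/sz.png",a)
# black heads
for n,im in(("top",t),("side",s)):
    m=(im.max(2)<50).astype(np.uint8)
    k,l,st,c=cv2.connectedComponentsWithStats(m)
    for i in range(1,k):
        if 60<st[i,4]<1500: print(n,st[i],c[i].round(1))
    hsv=cv2.cvtColor(im,cv2.COLOR_BGR2HSV)
    m=((hsv[...,0]<12)&(hsv[...,1]>130)&(hsv[...,2]>60)).astype(np.uint8)
    k,l,st,c=cv2.connectedComponentsWithStats(m)
    for i in range(1,k):
        if st[i,4]>150: print(n,"red",st[i],c[i].round(1),plane(n,st[i,:2]+st[i,2:4]/2,0.022).round(4))
E
```

```text
top [45 59 23 41 76] [61.7 81.7]
top [151 153  26  25 246] [165.  165.4]
top [214 177  25  25 232] [225.9 190.1]
top [161 218  26  25 244] [174.  230.9]
top red [ 310  181   73   72 4090] [346.2 216.7] [ 0.5533 -0.1482  0.022 ]
top red [172 183  26  25 495] [184.2 195.4] [0.5922 0.2086 0.022 ]
top red [352 263  27  26 540] [365.2 275.5] [ 0.4263 -0.191   0.022 ]
side [442   7  28  17 232] [455.5  15.5]
side [514  13  20   5  74] [523.9  14.9]
side [503  14  50  49 506] [533.2  30.3]
side [417  79  41  14 146] [435.6  88. ]
side [472  92  44  15 142] [491.3 102.1]
side [183 228  30  25 367] [198.2 243.1]
side [ 95 252  35  30 458] [113.1 269.1]
side [159 289  38  34 564] [178.1 308.7]
side red [ 276  175   75   49 2804] [313.  198.8] [ 0.5471 -0.1402  0.022 ]
side red [362 195  29  37 844] [375. 212.] [ 0.4284 -0.1957  0.022 ]
side red [ 143  255   35   42 1082] [161.1 273.7] [0.5979 0.2036 0.022 ]
side red [ 486  354   39   66 1279] [510.2 397. ] [ 0.1009 -0.0145  0.022 ]
```

```bash
echo
```

```text
(no output)
```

View pics/tz.png

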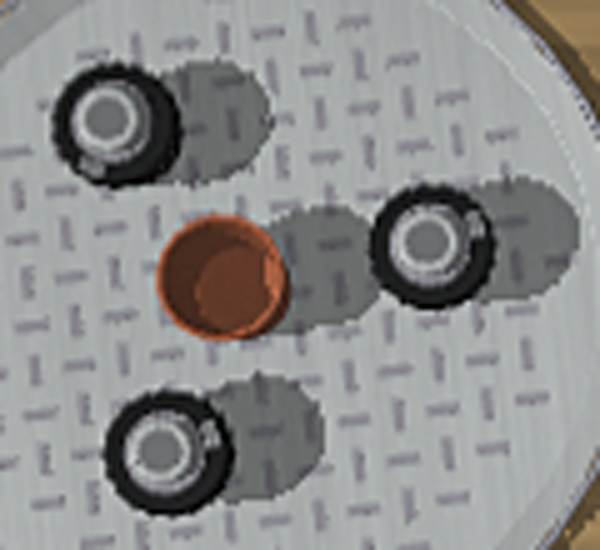

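View pics/sz.png

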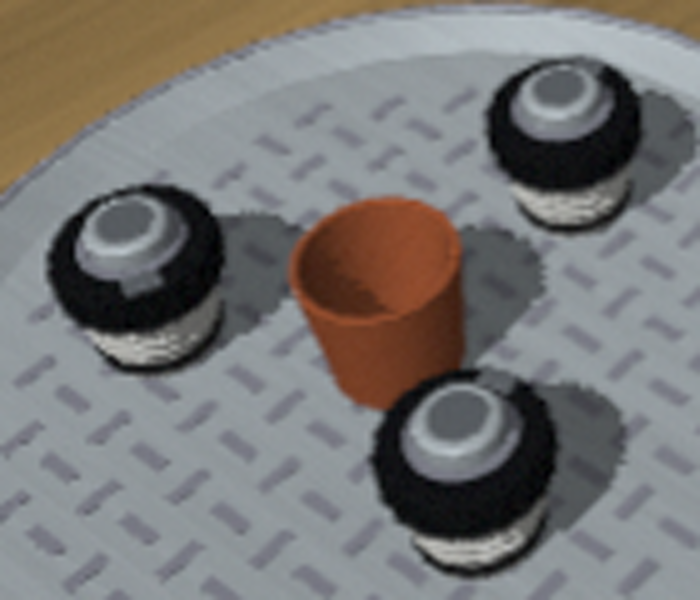

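The zoomed views show grey button discs. In the top zoom they are at (106,119), (427,240) and (160,451). In the side zoom they are at (122,216), (557,86) and (460,413).

Run:
```python
from h import *
T={'A':(106,119),'B':(427,240),'C':(160,451)};S={'A':(122,216),'B':(557,86),'C':(460,413)}
for k in T:
    a=np.array(T[k])/5+[139.6,139.6];b=np.array(S[k])/5+[84.6,214.6]
    p,e=tri(a,b);print(k,p.round(4),round(e,4),'top@61',plane("top",a,.061).round(4),'side@61',plane("side",b,.061).round(4))
H={'A':(151,153,26,25),'B':(214,177,25,25),'C':(161,218,26,25)}
for k,(x,y,w,h) in H.items(): print(k,'head@46',plane("top",(x+w/2-.5,y+h/2-.5),.046).round(4))
print('cup rim',plane("top",(184.5,195),.056).round(4))
# tray via floor? dish outer
print('dish',plane("top",(346,216.5),.022), plane("side",(313,199),.022))
print('cupfar',plane("top",(331.5,157),.06),'cupnear',plane("top",(365,275.5),.056))
print('grip',grip_point_offset); from scipy.spatial.transform import Rotation as Ro
print(Ro.from_rotvec(state()["orientation"]).as_matrix().round(3))
```

```text
A [0.6558 0.2561 0.0632] 0.0008 top@61 [0.656  0.2563 0.061 ] side@61 [0.6584 0.2557 0.061 ]
B [0.6067 0.1156 0.0607] 0.0004 top@61 [0.6065 0.1154 0.061 ] side@61 [0.6066 0.1159 0.061 ]
C [0.513  0.2255 0.0614] 0.0011 top@61 [0.5134 0.2261 0.061 ] side@61 [0.5129 0.225  0.061 ]
A head@46 [0.6553 0.254  0.046 ]
B head@46 [0.6056 0.1151 0.046 ]
C head@46 [0.5139 0.2253 0.046 ]
cup rim [0.5892 0.2028 0.056 ]
dish [ 0.55434073 -0.14711374  0.022     ] [ 0.54887918 -0.14072913  0.022     ]
cupfar [ 0.67806707 -0.1105788   0.06      ] cupnear [ 0.42805674 -0.18522956  0.056     ]
grip 0.0187
[[ 0.969 -0.001  0.248]
 [-0.248 -0.002  0.969]
 [-0.    -1.    -0.002]]
```

Emit:
drive_tool(
  plan=[
    [3.3, 0, -2.1, 0, 255],
    [3.3, 0, -2.1, 0, 255],
    [3.3, 0, -2.1, 0, 255],
    [3.3, 0, -2.1, 0, 255],
    [3.3, 0, -2.1, 0, 255],
    [3.3, 0, -2.1, 0, 255],
    [3.3, 0, -2.1, 0, 255],
    [3.3, 0, -2.1, 0, 255],
    [3.3, 0, -2.1, 0, 255],
    [3.3, 0, -2.1, 0, 255],
  ],
  squeeze=20,
)

```text
time_s: 0.93
position: [0.4251, 0.312, 0.2154]
orientation: [-1.569, 0.191, -0.18]
wrist_force: [0.1, -0.5, 0.3]
width: 0.325
```

```bash
cat >> h.py <<'E'
from scipy.spatial.transform import Rotation as Ro
def go(x,y,z):
    s=state();R=Ro.from_rotvec(s["orientation"]).as_matrix();d=R.T@(np.array([x,y,z])-s["position"])
    print("pos",np.round(s["position"],4),"d cm",(d*100).round(2),"toolz",R[:,2].round(3),"y",R[:,1].round(3),"F",np.round(s["wrist_force"],2),"w",round(s["width"],3),"j6",round(s["joints"][5],2),"t",s["time_s"])
E
python3 -c "
from h import *
go(.5133,.2255,.075)"
```

```text
pos [0.4251 0.312  0.2154] d cm [10.69 14.02 -6.25] toolz [ 0.234  0.972 -0.007] y [-0.008 -0.005 -1.   ] F [ 0.12 -0.46  0.28] w 0.325 j6 -0.85 t 0.9333
```

Emit:
drive_tool(
  plan=[
    [2.2, 1.6, -1.3, 0, 255],
    [2.2, 1.6, -1.3, 0, 255],
    [2.2, 1.6, -1.3, 0, 255],
    [2.2, 1.6, -1.3, 0, 255],
    [2.2, 1.6, -1.3, 0, 255],
    [0, 1.0, 0, 0, 255],
    [0, 1.0, 0, 0, 255],
    [0, 1.0, 0, 0, 255],
    [0, 0, 0, 0, 255],
    [0, 0, 0, 0, 255],
  ],
)

```text
time_s: 1.77
position: [0.5228, 0.2106, 0.0987]
orientation: [-1.569, 0.199, -0.187]
wrist_force: [0.6, -1.0, 0.7]
width: 0.004
```

```bash
python3 -c "
from h import *
go(.5133,.2255,.075)"
```

```text
pos [0.5228 0.2106 0.0987] d cm [-1.27  2.37  1.24] toolz [ 0.243  0.97  -0.007] y [-0.008 -0.006 -1.   ] F [ 0.57 -0.95  0.65] w 0.004 j6 -1.08 t 1.7667
```

Emit:
drive_tool(
  plan=[
    [-0.6, 0.4, 0.6, 0, 255],
    [-0.6, 0.4, 0.6, 0, 255],
    [0, 0.4, 0, 0, 255],
    [0, 0.4, 0, 0, 255],
    [0, 0.2, 0, 0, 255],
    [0, 0, 0, 0, 255],
    [0, 0, 0, 0, 255],
    [0, 0, 0, 0, 255],
    [0, 0, 0, 0, 255],
    [0, 0, 0, 0, 255],
  ],
)

```text
time_s: 2.6
position: [0.5128, 0.2307, 0.0823]
orientation: [-1.567, 0.191, -0.187]
wrist_force: [0.5, 0.5, -0.1]
width: 0.006
```

```bash
python3 -c "
from h import *
go(.5133,.2255,.065)
cv2.imwrite('pics/s1.png',camera('side'));cv2.imwrite('pics/t1.png',camera('top'))
a=cv2.imread('pics/s1.png')[180:350,60:260];b=cv2.imread('pics/t1.png')[140:260,120:260]
cv2.imwrite('pics/1.png',np.hstack([cv2.resize(a,(400,340),interpolation=cv2.INTER_CUBIC),cv2.resize(b,(396,340),interpolation=cv2.INTER_CUBIC)]))"
```

```text
pos [0.5128 0.2307 0.0823] d cm [ 0.17  1.74 -0.49] toolz [ 0.238  0.971 -0.004] y [-0.003 -0.004 -1.   ] F [ 0.48  0.5  -0.14] w 0.006 j6 -1.05 t 2.6
```

View pics/1.png

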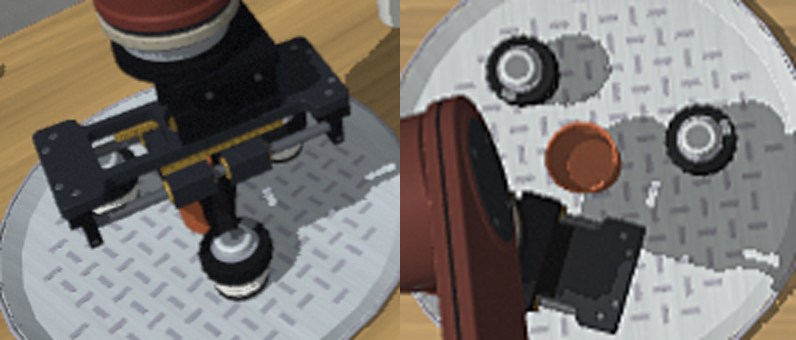

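The fingers are shut above stopper C, which sits at (235,250) in the left crop. They are about 5 mm off in y, so I'll centre them and come down.

Emit:
drive_tool(
  plan=[
    [0.15, 0.25, -0.25, 0, 255],
    [0, 0.25, -0.2, 0, 255],
    [0, 0.2, 0, 0, 255],
    [0, 0.15, 0, 0, 255],
    [0, 0.1, 0, 0, 255],
    [0, 0.1, 0, 0, 255],
    [0, 0, 0, 0, 255],
    [0, 0, 0, 0, 255],
    [0, 0, 0, 0, 255],
    [0, 0, 0, 0, 255],
  ],
)

```text
time_s: 3.53
position: [0.5133, 0.2249, 0.0704]
orientation: [-1.567, 0.192, -0.187]
wrist_force: [-0.6, -0.2, 0.2]
width: 0.005
```

```bash
python3 -c "
from h import *
go(.5133,.2255,.062)"
```

```text
pos [0.5133 0.2249 0.0704] d cm [-0.01  0.84  0.06] toolz [ 0.239  0.971 -0.005] y [-0.004 -0.004 -1.   ] F [-0.61 -0.17  0.2 ] w 0.005 j6 -1.05 t 3.5333
```

Emit:
drive_tool(
  plan=[
    [0, 0.1, 0.03, 0, 255],
    [0, 0.1, 0.03, 0, 255],
    [0, 0.1, 0, 0, 255],
    [0, 0.1, 0, 0, 255],
    [0, 0.1, 0, 0, 255],
    [0, 0.1, 0, 0, 255],
    [0, 0.05, 0, 0, 255],
    [0, 0.05, 0, 0, 255],
    [0, 0, 0, 0, 255],
    [0, 0, 0, 0, 255],
  ],
)

```text
time_s: 4.37
position: [0.5135, 0.2257, 0.0629]
orientation: [-1.567, 0.191, -0.187]
wrist_force: [0.1, -0.3, -0.1]
width: 0.003
```

Emit:
drive_tool(
  plan=[
    [0, 0.03, 0, 0, 255],
    [0, 0.03, 0, 0, 255],
    [0, 0.03, 0, 0, 255],
    [0, 0.03, 0, 0, 255],
    [0, 0.03, 0, 0, 255],
    [0, 0, 0, 0, 255],
    [0, 0, 0, 0, 255],
    [0, 0, 0, 0, 255],
    [0, 0, 0, 0, 255],
    [0, 0, 0, 0, 255],
  ],
)

```text
time_s: 5.2
position: [0.5137, 0.2258, 0.0615]
orientation: [-1.566, 0.191, -0.187]
wrist_force: [-0.3, -0.5, 0.0]
width: 0.006
```

Emit:
drive_tool(
  plan=[
    [0, 0.015, 0, 0, 255],
    [0, 0.015, 0, 0, 255],
    [0, 0.015, 0, 0, 255],
    [0, 0.015, 0, 0, 255],
    [0, 0.015, 0, 0, 255],
    [0, 0.015, 0, 0, 255],
    [0, 0.015, 0, 0, 255],
    [0, 0.015, 0, 0, 255],
    [0, 0.015, 0, 0, 255],
    [0, 0.015, 0, 0, 255],
  ],
)

```text
time_s: 6.03
position: [0.5139, 0.2258, 0.0608]
orientation: [-1.566, 0.191, -0.188]
wrist_force: [-1.1, -0.4, 2.5]
width: 0.006
```

Emit:
drive_tool(
  plan=[
    [0, 0.02, 0, 0, 255],
    [0, 0.02, 0, 0, 255],
    [0, 0.02, 0, 0, 255],
    [0, 0.02, 0, 0, 255],
    [0, 0.02, 0, 0, 255],
    [0, 0.02, 0, 0, 255],
    [0, 0.02, 0, 0, 255],
    [0, 0.02, 0, 0, 255],
    [0, 0.02, 0, 0, 255],
    [0, 0.02, 0, 0, 255],
  ],
)

```text
time_s: 6.87
position: [0.514, 0.2259, 0.059]
orientation: [-1.566, 0.19, -0.188]
wrist_force: [-0.9, -0.1, 2.6]
width: 0.006
```

Emit:
drive_tool(
  plan=[
    [0, 0.015, 0, 0, 255],
    [0, 0.015, 0, 0, 255],
    [0, 0.015, 0, 0, 255],
    [0, 0.015, 0, 0, 255],
    [0, 0.015, 0, 0, 255],
    [0, 0, 0, 0, 255],
    [0, 0, 0, 0, 255],
    [0, 0, 0, 0, 255],
    [0, 0, 0, 0, 255],
    [0, 0, 0, 0, 255],
  ],
)

```text
time_s: 7.7
position: [0.5136, 0.2257, 0.0567]
orientation: [-1.567, 0.191, -0.187]
wrist_force: [0.2, -0.3, -0.1]
width: 0.008
```

Stopper C clicked and fell away from the fingertip. It never pushed back harder than about 2.6 N in my readings, so it may be the tired one. Next is B.

```bash
python3 -c "
from h import *
go(.6063,.1153,.075)"
```

```text
pos [0.5136 0.2257 0.0567] d cm [11.63 -1.82 -8.52] toolz [ 0.238  0.971 -0.004] y [-0.003 -0.004 -1.   ] F [ 0.16 -0.27 -0.13] w 0.008 j6 -1.05 t 7.7
```

Emit:
drive_tool(
  plan=[
    [0, -1.5, 0, 0, 255],
    [0, -1.5, 0, 0, 255],
    [2, 0, -1.5, 0, 255],
    [2, 0, -1.5, 0, 255],
    [2, 0, -1.5, 0, 255],
    [2, 0, -1.5, 0, 255],
    [2, 0, -1.5, 0, 255],
    [1.2, 0, -0.8, 0, 255],
    [0.3, 0, -0.2, 0, 255],
    [0, 0, 0, 0, 255],
  ],
)

```text
time_s: 8.53
position: [0.6081, 0.1126, 0.0879]
orientation: [-1.566, 0.189, -0.185]
wrist_force: [-0.1, 0.3, -0.5]
width: 0.007
```

```bash
python3 -c "
from h import *
go(.6063,.1153,.070)"
```

```text
pos [0.6081 0.1126 0.0879] d cm [-0.24  1.79  0.22] toolz [ 0.236  0.972 -0.004] y [-0.003 -0.003 -1.   ] F [-0.06  0.3  -0.5 ] w 0.007 j6 -1.27 t 8.5333
```

Emit:
drive_tool(
  plan=[
    [-0.1, 0.3, 0.1, 0, 255],
    [-0.1, 0.3, 0.1, 0, 255],
    [0, 0.3, 0, 0, 255],
    [0, 0.3, 0, 0, 255],
    [0, 0.3, 0, 0, 255],
    [0, 0.2, 0, 0, 255],
    [0, 0.1, 0, 0, 255],
    [0, 0, 0, 0, 255],
    [0, 0, 0, 0, 255],
    [0, 0, 0, 0, 255],
  ],
)

```text
time_s: 9.37
position: [0.6016, 0.1209, 0.0664]
orientation: [-1.566, 0.188, -0.176]
wrist_force: [-0.7, -0.4, 0.5]
width: 0.007
```

```bash
python3 -c "
from h import *
go(.6063,.1153,.0615)
cv2.imwrite('pics/s2.png',camera('side'))
a=cv2.imread('pics/s2.png')[200:340,80:260]
cv2.imwrite('pics/2.png',cv2.resize(a,(720,560),interpolation=cv2.INTER_CUBIC))"
```

```text
pos [0.6016 0.1209 0.0664] d cm [ 0.59  0.48 -0.43] toolz [ 0.23   0.973 -0.004] y [-0.008 -0.002 -1.   ] F [-0.73 -0.45  0.51] w 0.007 j6 -1.27 t 9.3667
```

View pics/2.png

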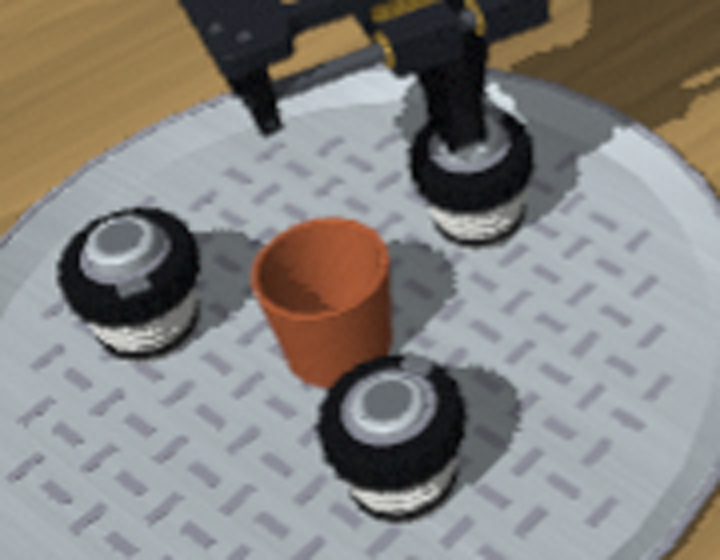

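C's button is now visibly lower at (390,400). The fingertip is over B at (460,140), about 7 mm off, so I'll re-centre.

Emit:
drive_tool(
  plan=[
    [0.2, 0, -0.15, 0, 255],
    [0.2, 0, -0.15, 0, 255],
    [0.15, 0.05, -0.1, 0, 255],
    [0.05, 0.05, 0, 0, 255],
    [0, 0.05, 0, 0, 255],
    [0, 0.05, 0, 0, 255],
    [0, 0.05, 0, 0, 255],
    [0, 0, 0, 0, 255],
    [0, 0, 0, 0, 255],
    [0, 0, 0, 0, 255],
  ],
)

```text
time_s: 10.25
position: [0.608, 0.1143, 0.0643]
orientation: [-1.566, 0.188, -0.178]
wrist_force: [-0.1, 0.4, 0.0]
width: 0.009
```

```bash
python3 -c "
from h import *
go(.6063,.1153,.0615)"
```

```text
pos [0.608  0.1143 0.0643] d cm [-0.18  0.28  0.06] toolz [ 0.231  0.973 -0.004] y [-0.007 -0.002 -1.   ] F [-0.13  0.38  0.04] w 0.009 j6 -1.28 t 10.25
```

Now within 2 mm. I'll come down slowly and sample the force in each short call.

Emit:
drive_tool(
  plan=[
    [-0.05, 0.03, 0, 0, 255],
    [-0.05, 0.03, 0, 0, 255],
    [0, 0.03, 0, 0, 255],
    [0, 0.03, 0, 0, 255],
    [0, 0.03, 0, 0, 255],
    [0, 0.03, 0, 0, 255],
    [0, 0.03, 0, 0, 255],
    [0, 0.03, 0, 0, 255],
    [0, 0.02, 0, 0, 255],
    [0, 0.02, 0, 0, 255],
  ],
)

```text
time_s: 11.08
position: [0.6068, 0.1149, 0.0615]
orientation: [-1.566, 0.188, -0.178]
wrist_force: [-0.4, 0.1, 1.7]
width: 0.004
```

Emit:
drive_tool(
  plan=[
    [0, 0.015, 0, 0, 255],
    [0, 0.015, 0, 0, 255],
    [0, 0.015, 0, 0, 255],
    [0, 0.015, 0, 0, 255],
    [0, 0.015, 0, 0, 255],
    [0, 0.015, 0, 0, 255],
    [0, 0.015, 0, 0, 255],
    [0, 0.015, 0, 0, 255],
    [0, 0.015, 0, 0, 255],
    [0, 0.015, 0, 0, 255],
  ],
)

```text
time_s: 11.92
position: [0.6073, 0.1149, 0.0614]
orientation: [-1.566, 0.187, -0.179]
wrist_force: [-1.5, -0.9, 3.3]
width: 0.005
```

Emit:
drive_tool(
  plan=[
    [0, 0.02, 0, 0, 255],
    [0, 0.02, 0, 0, 255],
    [0, 0.02, 0, 0, 255],
    [0, 0.02, 0, 0, 255],
    [0, 0.02, 0, 0, 255],
    [0, 0.02, 0, 0, 255],
    [0, 0.02, 0, 0, 255],
    [0, 0.02, 0, 0, 255],
    [0, 0.02, 0, 0, 255],
    [0, 0.02, 0, 0, 255],
  ],
)

```text
time_s: 12.75
position: [0.6076, 0.115, 0.0608]
orientation: [-1.566, 0.186, -0.179]
wrist_force: [-1.7, -0.6, 6.2]
width: 0.008
```

Emit:
drive_tool(
  plan=[
    [0, 0.025, 0, 0, 255],
    [0, 0.025, 0, 0, 255],
    [0, 0.025, 0, 0, 255],
    [0, 0.025, 0, 0, 255],
    [0, 0.025, 0, 0, 255],
    [0, 0.025, 0, 0, 255],
    [0, 0.025, 0, 0, 255],
    [0, 0.025, 0, 0, 255],
    [0, 0.025, 0, 0, 255],
    [0, 0.025, 0, 0, 255],
  ],
)

```text
time_s: 13.58
position: [0.6079, 0.1151, 0.0608]
orientation: [-1.566, 0.186, -0.179]
wrist_force: [-2.0, -0.3, 6.1]
width: 0.01
```

Emit:
drive_tool(
  plan=[
    [0, 0.035, 0, 0, 255],
    [0, 0.035, 0, 0, 255],
    [0, 0.035, 0, 0, 255],
    [0, 0.035, 0, 0, 255],
    [0, 0.035, 0, 0, 255],
    [0, 0.035, 0, 0, 255],
    [0, 0.035, 0, 0, 255],
    [0, 0.035, 0, 0, 255],
    [0, 0.035, 0, 0, 255],
    [0, 0.035, 0, 0, 255],
  ],
)

```text
time_s: 14.42
position: [0.6082, 0.1151, 0.0605]
orientation: [-1.566, 0.185, -0.179]
wrist_force: [-3.4, -1.0, 6.3]
width: 0.006
```

Emit:
drive_tool(
  plan=[
    [-0.02, 0.05, 0, 0, 255],
    [-0.02, 0.05, 0, 0, 255],
    [-0.02, 0.05, 0, 0, 255],
    [-0.02, 0.05, 0, 0, 255],
    [-0.02, 0.05, 0, 0, 255],
    [0, 0.05, 0, 0, 255],
    [0, 0.05, 0, 0, 255],
    [0, 0.05, 0, 0, 255],
    [0, 0.05, 0, 0, 255],
    [0, 0.05, 0, 0, 255],
  ],
)

```text
time_s: 15.25
position: [0.608, 0.115, 0.0593]
orientation: [-1.567, 0.184, -0.18]
wrist_force: [-1.9, -1.2, 5.6]
width: 0.003
```

Emit:
drive_tool(
  plan=[
    [0, 0.035, 0, 0, 255],
    [0, 0.035, 0, 0, 255],
    [0, 0.035, 0, 0, 255],
    [0, 0.035, 0, 0, 255],
    [0, 0.035, 0, 0, 255],
    [0, 0.02, 0, 0, 255],
    [0, 0, 0, 0, 255],
    [0, 0, 0, 0, 255],
    [0, 0, 0, 0, 255],
    [0, 0, 0, 0, 255],
  ],
)

```text
time_s: 16.08
position: [0.6082, 0.115, 0.0569]
orientation: [-1.567, 0.184, -0.18]
wrist_force: [-1.9, -0.5, 3.1]
width: 0.003
```

Emit:
drive_tool(
  plan=[
    [0, 0.02, 0, 0, 255],
    [0, 0.02, 0, 0, 255],
    [0, 0.02, 0, 0, 255],
    [0, 0.02, 0, 0, 255],
    [0, 0, 0, 0, 255],
    [0, 0, 0, 0, 255],
    [0, 0, 0, 0, 255],
    [0, 0, 0, 0, 255],
    [0, 0, 0, 0, 255],
    [0, 0, 0, 0, 255],
  ],
)

```text
time_s: 16.92
position: [0.6083, 0.115, 0.0569]
orientation: [-1.567, 0.184, -0.18]
wrist_force: [-2.1, 0.5, 4.4]
width: 0.008
```

B is on its stop: force rises with no further travel. I'll lift and go to A.

Emit:
drive_tool(
  plan=[
    [0, -0.3, 0, 0, 255],
    [0, -1.5, 0, 0, 255],
    [0, -1.0, 1.0, 0, 255],
    [0.2, 0, 2.2, 0, 255],
    [0.2, 0, 2.2, 0, 255],
    [0.2, 0, 2.2, 0, 255],
    [0.2, 0, 2.2, 0, 255],
    [0.2, 0, 2.2, 0, 255],
    [0.2, 0, 1.3, 0, 255],
    [0, 0, 0, 0, 255],
  ],
)

```text
time_s: 17.75
position: [0.6533, 0.2512, 0.0846]
orientation: [-1.563, 0.185, -0.185]
wrist_force: [0.4, 0.0, -0.1]
width: 0.004
```

```bash
python3 -c "
from h import *
go(.656,.2555,.07)"
```

```text
pos [0.6533 0.2512 0.0846] d cm [0.16 1.46 0.48] toolz [ 0.233  0.972 -0.   ] y [-0. -0. -1.] F [ 0.41  0.05 -0.12] w 0.004 j6 -1.08 t 17.75
```

Emit:
drive_tool(
  plan=[
    [0, 0.3, 0, 0, 255],
    [0, 0.3, 0, 0, 255],
    [0, 0.3, 0, 0, 255],
    [0, 0.3, 0, 0, 255],
    [0, 0.1, 0, 0, 255],
    [0, 0, 0, 0, 255],
    [0, 0, 0, 0, 255],
    [0, 0, 0, 0, 255],
    [0, 0, 0, 0, 255],
    [0, 0, 0, 0, 255],
  ],
)

```text
time_s: 18.58
position: [0.6519, 0.2482, 0.0689]
orientation: [-1.565, 0.189, -0.185]
wrist_force: [0.1, -0.7, -0.4]
width: 0.003
```

```bash
python3 -c "
from h import *
go(.656,.2555,.0635)"
```

```text
pos [0.6519 0.2482 0.0689] d cm [0.23 0.54 0.81] toolz [ 0.236  0.972 -0.002] y [-0.003 -0.002 -1.   ] F [ 0.05 -0.71 -0.45] w 0.003 j6 -1.08 t 18.5833
```

Emit:
drive_tool(
  plan=[
    [0.1, 0, 0.25, 0, 255],
    [0.1, 0, 0.25, 0, 255],
    [0.05, 0, 0.25, 0, 255],
    [0, 0.05, 0.05, 0, 255],
    [0, 0.05, 0, 0, 255],
    [0, 0.05, 0, 0, 255],
    [0, 0.05, 0, 0, 255],
    [0, 0.05, 0, 0, 255],
    [0, 0.05, 0, 0, 255],
    [0, 0, 0, 0, 255],
  ],
)

```text
time_s: 19.42
position: [0.6571, 0.2567, 0.0662]
orientation: [-1.564, 0.188, -0.186]
wrist_force: [-0.3, 0.6, -0.3]
width: 0.008
```

```bash
python3 -c "
from h import *
go(.656,.2555,.0635)"
```

```text
pos [0.6571 0.2567 0.0662] d cm [-0.08  0.27 -0.14] toolz [ 0.235  0.972 -0.002] y [-0.001 -0.002 -1.   ] F [-0.28  0.57 -0.3 ] w 0.008 j6 -1.07 t 19.4167
```

Emit:
drive_tool(
  plan=[
    [0, 0.04, 0, 0, 255],
    [0, 0.04, 0, 0, 255],
    [0, 0.04, 0, 0, 255],
    [0, 0.04, 0, 0, 255],
    [0, 0.04, 0, 0, 255],
    [0, 0.04, 0, 0, 255],
    [0, 0.04, 0, 0, 255],
    [0, 0.03, 0, 0, 255],
    [0, 0.02, 0, 0, 255],
    [0, 0.02, 0, 0, 255],
  ],
)

```text
time_s: 20.25
position: [0.6571, 0.2564, 0.0623]
orientation: [-1.564, 0.188, -0.186]
wrist_force: [0.4, 0.4, -0.3]
width: 0.004
```

Emit:
drive_tool(
  plan=[
    [0, 0.025, 0, 0, 255],
    [0, 0.025, 0, 0, 255],
    [0, 0.025, 0, 0, 255],
    [0, 0.025, 0, 0, 255],
    [0, 0.025, 0, 0, 255],
    [0, 0.025, 0, 0, 255],
    [0, 0.025, 0, 0, 255],
    [0, 0.025, 0, 0, 255],
    [0, 0.025, 0, 0, 255],
    [0, 0.025, 0, 0, 255],
  ],
)

```text
time_s: 21.08
position: [0.6574, 0.2566, 0.0614]
orientation: [-1.564, 0.187, -0.186]
wrist_force: [-1.5, 0.5, 2.9]
width: 0.003
```

Emit:
drive_tool(
  plan=[
    [0, 0.03, 0, 0, 255],
    [0, 0.03, 0, 0, 255],
    [0, 0.03, 0, 0, 255],
    [0, 0.03, 0, 0, 255],
    [0, 0.03, 0, 0, 255],
    [0, 0.03, 0, 0, 255],
    [0, 0.03, 0, 0, 255],
    [0, 0.03, 0, 0, 255],
    [0, 0.03, 0, 0, 255],
    [0, 0.03, 0, 0, 255],
  ],
)

```text
time_s: 21.92
position: [0.6581, 0.2569, 0.061]
orientation: [-1.564, 0.186, -0.187]
wrist_force: [-2.6, -1.0, 5.3]
width: 0.0
```

Emit:
drive_tool(
  plan=[
    [0, 0.04, 0, 0, 255],
    [0, 0.04, 0, 0, 255],
    [0, 0.04, 0, 0, 255],
    [0, 0.04, 0, 0, 255],
    [0, 0.04, 0, 0, 255],
    [0, 0.04, 0, 0, 255],
    [0, 0.04, 0, 0, 255],
    [0, 0.04, 0, 0, 255],
    [0, 0.04, 0, 0, 255],
    [0, 0.04, 0, 0, 255],
  ],
)

```text
time_s: 22.75
position: [0.659, 0.2573, 0.0612]
orientation: [-1.563, 0.184, -0.189]
wrist_force: [-2.9, -0.7, 6.3]
width: 0.005
```

Emit:
drive_tool(
  plan=[
    [-0.03, 0.05, 0, 0, 255],
    [-0.03, 0.05, 0, 0, 255],
    [-0.03, 0.05, 0, 0, 255],
    [-0.03, 0.05, 0, 0, 255],
    [-0.03, 0.05, 0, 0, 255],
    [-0.02, 0.05, 0, 0, 255],
    [-0.02, 0.05, 0, 0, 255],
    [-0.02, 0.05, 0, 0, 255],
    [-0.02, 0.05, 0, 0, 255],
    [-0.02, 0.05, 0, 0, 255],
  ],
)

```text
time_s: 23.58
position: [0.6583, 0.2572, 0.0609]
orientation: [-1.563, 0.181, -0.191]
wrist_force: [-3.0, -1.9, 5.9]
width: 0.008
```

Emit:
drive_tool(
  plan=[
    [-0.03, 0.065, 0, 0, 255],
    [-0.03, 0.065, 0, 0, 255],
    [-0.03, 0.065, 0, 0, 255],
    [-0.03, 0.065, 0, 0, 255],
    [-0.03, 0.065, 0, 0, 255],
    [-0.02, 0.065, 0, 0, 255],
    [-0.02, 0.065, 0, 0, 255],
    [-0.02, 0.065, 0, 0, 255],
    [-0.02, 0.065, 0, 0, 255],
    [-0.02, 0.065, 0, 0, 255],
  ],
)

```text
time_s: 24.42
position: [0.6581, 0.2571, 0.0603]
orientation: [-1.564, 0.177, -0.195]
wrist_force: [-2.5, -0.4, 6.4]
width: 0.004
```

Emit:
drive_tool(
  plan=[
    [-0.03, 0.08, 0, 0, 255],
    [-0.03, 0.08, 0, 0, 255],
    [-0.03, 0.08, 0, 0, 255],
    [-0.03, 0.08, 0, 0, 255],
    [-0.02, 0.08, 0, 0, 255],
    [-0.02, 0.08, 0, 0, 255],
    [-0.02, 0.06, 0, 0, 255],
    [-0.02, 0.04, 0, 0, 255],
    [-0.02, 0.03, 0, 0, 255],
    [-0.02, 0.03, 0, 0, 255],
  ],
)

```text
time_s: 25.25
position: [0.6577, 0.2572, 0.0569]
orientation: [-1.564, 0.174, -0.199]
wrist_force: [-1.3, -1.3, 8.1]
width: 0.006
```

That matches B's stop height of 0.0569. I'll lift off and look.

Emit:
drive_tool(
  plan=[
    [0, -0.3, 0, 0, 255],
    [0, -2, 0, 0, 255],
    [0, -3, 0, 0, 255],
    [-1, -3, 1, 0, 0],
    [-1, -3, 1, 0, 0],
    [0, -2, 1, 0, 0],
    [0, -1, 0, 0, 0],
    [0, 0, 0, 0, 0],
    [0, 0, 0, 0, 0],
    [0, 0, 0, 0, 0],
  ],
)

```text
time_s: 26.08
position: [0.6398, 0.2906, 0.1966]
orientation: [-1.567, 0.183, -0.192]
wrist_force: [-0.4, 0.5, -1.1]
width: 0.448
```

```bash
python3 -c "
from h import *
go(.514,.2255,.15)
cv2.imwrite('pics/s3.png',camera('side'));cv2.imwrite('pics/t3.png',camera('top'))
a=cv2.imread('pics/s3.png')[200:340,80:260];b=cv2.imread('pics/t3.png')[120:280,110:270]
cv2.imwrite('pics/3.png',np.hstack([cv2.resize(a,(450,350),interpolation=cv2.INTER_CUBIC),cv2.resize(b,(350,350),interpolation=cv2.INTER_CUBIC)]))"
```

```text
pos [0.6398 0.2906 0.1966] d cm [-10.71   4.64  -9.28] toolz [ 0.236  0.972 -0.004] y [ 0.005 -0.005 -1.   ] F [-0.39  0.52 -1.13] w 0.448 j6 -1.01 t 26.0833
```

View pics/3.png

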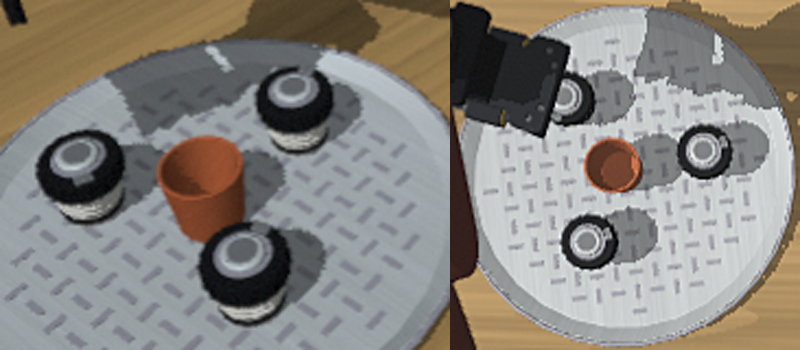

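All three buttons now look flat, at (80,155), (292,90) and (243,255) in the left crop. C clicked under far less push than A and B, so C is the tired one. I'll re-measure C and recheck the dish.

Run:
```python
from h import *
t=cv2.imread("pics/t3.png")
m=(t.max(2)<50).astype(np.uint8)
for nm,(x0,y0) in {'B':(205,170),'C':(155,212)}.items():
    x,y,w,h=cv2.boundingRect(cv2.findNonZero(m[y0:y0+38,x0:x0+38]));c=(x0+x+w/2-.5,y0+y+h/2-.5)
    print(nm,c,w,h,plane("top",c,.046).round(4))
hsv=cv2.cvtColor(t,cv2.COLOR_BGR2HSV)
m=((hsv[...,0]<12)&(hsv[...,1]>130)&(hsv[...,2]>60)).astype(np.uint8)[175:258,300:390]
cs=cv2.findContours(m,cv2.RETR_EXTERNAL,cv2.CHAIN_APPROX_NONE)[0];c=max(cs,key=cv2.contourArea)
P=np.array([plane("top",p[0]+[300,175],.022)[:2] for p in c]);(x,y),r=cv2.minEnclosingCircle(P.astype(np.float32));print('dish',x,y,r)
a=cv2.resize(t[140:300,290:400],None,fx=3.5,fy=3.5);cv2.imwrite("pics/d.png",a)
go(.514,.2255,.1)
```

```text
B (226.0, 189.0) 25 25 [0.6056 0.1151 0.046 ]
C (173.5, 230.5) 26 24 [0.5128 0.2253 0.046 ]
dish 0.5543159246444702 -0.14718715846538544 0.0792265459895134
pos [0.6392 0.2902 0.1955] d cm [-10.67   9.55  -9.2 ] toolz [ 0.237  0.972 -0.005] y [ 0.003 -0.006 -1.   ] F [ 1.04  0.24 -0.72] w 0.543 j6 -1.01 t 26.1833
```

View pics/d.png

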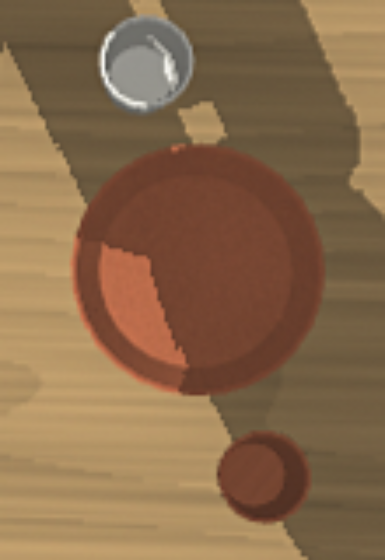

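The dish radius measures 79 mm against 80 given, with its centre at (0.554, -0.147). C is unmoved at (0.513, 0.2255). I'll move over C with the jaws open.

Emit:
drive_tool(
  plan=[
    [-1.8, 1.2, -1.5, 0, 0],
    [-1.8, 1.2, -1.5, 0, 0],
    [-1.8, 1.2, -1.5, 0, 0],
    [-1.8, 1.2, -1.5, 0, 0],
    [-1.8, 1.2, -1.5, 0, 0],
    [-1.0, 0.6, -1, 0, 0],
    [-0.4, 0.3, -0.4, 0, 0],
    [0, 0, 0, 0, 0],
    [0, 0, 0, 0, 0],
    [0, 0, 0, 0, 0],
  ],
)

```text
time_s: 27.02
position: [0.5032, 0.2185, 0.1068]
orientation: [-1.578, 0.208, -0.177]
wrist_force: [0.7, -0.8, -0.3]
width: 0.999
```

```bash
python3 -c "
from h import *
go(.5135,.2255,.025)"
```

```text
pos [0.5032 0.2185 0.1068] d cm [0.97 8.15 1.08] toolz [ 0.242  0.97  -0.018] y [-0.021 -0.013 -1.   ] F [ 0.68 -0.8  -0.3 ] w 0.999 j6 -1.05 t 27.0167
```

Emit:
drive_tool(
  plan=[
    [0.2, 0.3, 0.2, 0, 0],
    [0.2, 0.3, 0.2, 0, 0],
    [0.2, 0.3, 0.2, 0, 0],
    [0, 0.3, 0, 0, 0],
    [0, 0.2, 0, 0, 0],
    [0, 0.1, 0, 0, 0],
    [0, 0, 0, 0, 0],
    [0, 0, 0, 0, 0],
    [0, 0, 0, 0, 0],
    [0, 0, 0, 0, 0],
  ],
)

```text
time_s: 27.85
position: [0.5143, 0.2244, 0.0907]
orientation: [-1.577, 0.205, -0.179]
wrist_force: [-1.7, -0.2, 0.8]
width: 0.998
```

```bash
python3 -c "
from h import *
go(.5135,.2255,.025)"
```

```text
pos [0.5143 0.2244 0.0907] d cm [-0.01  6.57  0.2 ] toolz [ 0.242  0.97  -0.016] y [-0.018 -0.012 -1.   ] F [-1.72 -0.22  0.84] w 0.998 j6 -1.05 t 27.85
```

Emit:
drive_tool(
  plan=[
    [0, 0.7, 0.05, 0, 0],
    [0, 0.7, 0.05, 0, 0],
    [0, 0.7, 0.05, 0, 0],
    [0, 0.7, 0.05, 0, 0],
    [0, 0.7, 0, 0, 0],
    [0, 0.6, 0, 0, 0],
    [0, 0.4, 0, 0, 0],
    [0, 0.2, 0, 0, 0],
    [0, 0, 0, 0, 0],
    [0, 0, 0, 0, 0],
  ],
)

```text
time_s: 28.68
position: [0.5127, 0.2255, 0.0372]
orientation: [-1.578, 0.207, -0.177]
wrist_force: [-0.7, -0.2, -0.1]
width: 1.002
```

```bash
python3 -c "
from h import *
go(.5135,.2255,.025)"
```

```text
pos [0.5127 0.2255 0.0372] d cm [0.1  1.22 0.04] toolz [ 0.242  0.97  -0.018] y [-0.021 -0.013 -1.   ] F [-0.68 -0.19 -0.07] w 1.002 j6 -1.04 t 28.6833
```

Emit:
drive_tool(
  plan=[
    [0.05, 0.25, 0, 0, 0],
    [0.05, 0.25, 0, 0, 0],
    [0, 0.25, 0, 0, 0],
    [0, 0.25, 0, 0, 0],
    [0, 0.15, 0, 0, 0],
    [0, 0.05, 0, 0, 0],
    [0, 0, 0, 0, 0],
    [0, 0, 0, 0, 0],
    [0, 0, 0, 0, 0],
    [0, 0, 0, 0, 0],
  ],
)

```text
time_s: 29.52
position: [0.5148, 0.2254, 0.0255]
orientation: [-1.577, 0.205, -0.18]
wrist_force: [0.9, -0.7, 0.0]
width: 0.998
```

Emit:
drive_tool(
  plan=[
    [0, 0, 0, 0, 255],
    [0, 0, 0, 0, 255],
    [0, 0, 0, 0, 255],
    [0, 0, 0, 0, 255],
    [0, 0, 0, 0, 255],
    [0, 0, 0, 0, 255],
    [0, 0, 0, 0, 255],
    [0, 0, 0, 0, 255],
    [0, 0, 0, 0, 255],
    [0, 0, 0, 0, 255],
  ],
  squeeze=12,
)

```text
time_s: 30.35
position: [0.5151, 0.2253, 0.026]
orientation: [-1.577, 0.204, -0.18]
wrist_force: [-0.1, -0.3, 0.0]
width: 0.616
```

The grip width is 53.6 mm, which matches the 54 mm head. I'll lift.

Emit:
drive_tool(
  plan=[
    [0, -0.3, 0, 0, 255],
    [0, -0.6, 0, 0, 255],
    [0, -0.8, 0, 0, 255],
    [0, -1, 0, 0, 255],
    [0, -1, 0, 0, 255],
    [0, -1, 0, 0, 255],
    [0, -1, 0, 0, 255],
    [0, -1, 0, 0, 255],
    [0, -0.5, 0, 0, 255],
    [0, 0, 0, 0, 255],
  ],
  squeeze=15,
)

```text
time_s: 31.18
position: [0.517, 0.2267, 0.1073]
orientation: [-1.576, 0.203, -0.181]
wrist_force: [0.5, 0.9, -1.0]
width: 0.617
```

```bash
python3 -c "
from h import *
go(.554,-.147,.1)
cv2.imwrite('pics/s4.png',camera('side'))
a=cv2.imread('pics/s4.png')[160:340,60:280]
cv2.imwrite('pics/4.png',cv2.resize(a,(660,540),interpolation=cv2.INTER_CUBIC))"
```

```text
pos [0.517  0.2267 0.1073] d cm [ 12.64   1.11 -35.35] toolz [ 0.242  0.97  -0.015] y [-0.015 -0.012 -1.   ] F [ 0.54  0.86 -1.01] w 0.617 j6 -1.05 t 31.1833
```

View pics/4.png

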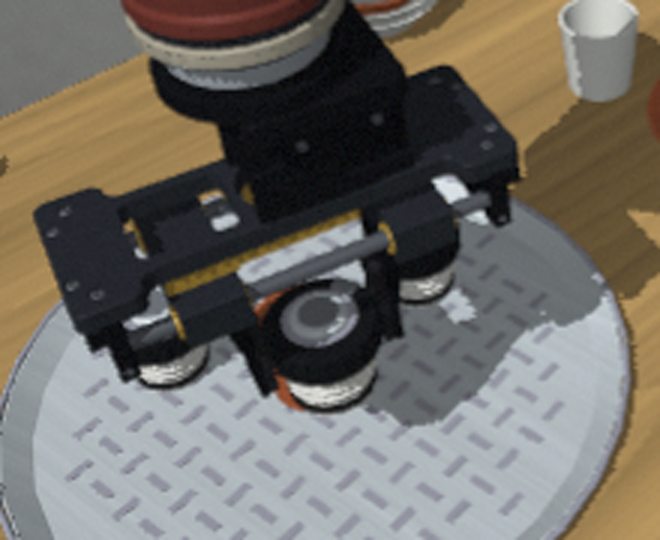

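C is held upright at (320,345), clear of the tray. Next I'll carry it to the dish.

Emit:
drive_tool(
  plan=[
    [0.3, -0.3, -1.0, 0, 255],
    [0.7, -0.2, -2.0, 0, 255],
    [0.9, 0, -2.5, 0, 255],
    [0.9, 0, -2.5, 0, 255],
    [0.9, 0, -2.5, 0, 255],
    [0.9, 0, -2.5, 0, 255],
    [0.9, 0, -2.5, 0, 255],
    [0.9, 0, -2.5, 0, 255],
    [0.9, 0, -2.5, 0, 255],
    [0.9, 0, -2.5, 0, 255],
  ],
)

```text
time_s: 32.07
position: [0.536, -0.0271, 0.1097]
orientation: [-1.578, 0.204, -0.166]
wrist_force: [0.9, -0.3, -1.1]
width: 0.613
```

```bash
python3 -c "
from h import *
go(.554,-.147,.1)"
```

```text
pos [ 0.536  -0.0271  0.1097] d cm [  4.56   1.06 -11.22] toolz [ 0.233  0.972 -0.018] y [-0.026 -0.012 -1.   ] F [ 0.92 -0.3  -1.08] w 0.613 j6 -1.52 t 32.0667
```

Emit:
drive_tool(
  plan=[
    [0.8, 0, -2.0, 0, 255],
    [0.8, 0, -2.0, 0, 255],
    [0.8, 0, -2.0, 0, 255],
    [0.6, 0, -1.5, 0, 255],
    [0.4, 0, -0.8, 0, 255],
    [0.1, 0, -0.3, 0, 255],
    [0, 0, 0, 0, 255],
    [0, 0, 0, 0, 255],
    [0, 0, 0, 0, 255],
    [0, 0, 0, 0, 255],
  ],
)

```text
time_s: 32.9
position: [0.5434, -0.131, 0.1054]
orientation: [-1.577, 0.218, -0.163]
wrist_force: [-0.4, 0.1, -2.4]
width: 0.616
```

```bash
python3 -c "
from h import *
go(.554,-.147,.028)"
```

```text
pos [ 0.5434 -0.131   0.1054] d cm [ 1.67  7.72 -1.16] toolz [ 0.239  0.971 -0.019] y [-0.037 -0.011 -0.999] F [-0.44  0.14 -2.37] w 0.616 j6 -1.68 t 32.9
```

Emit:
drive_tool(
  plan=[
    [0.3, 0.6, -0.2, 0, 255],
    [0.3, 0.7, -0.2, 0, 255],
    [0.3, 0.7, -0.2, 0, 255],
    [0.3, 0.7, -0.2, 0, 255],
    [0.2, 0.7, -0.1, 0, 255],
    [0.1, 0.7, 0, 0, 255],
    [0, 0.6, 0, 0, 255],
    [0, 0.4, 0, 0, 255],
    [0, 0.2, 0, 0, 255],
    [0, 0, 0, 0, 255],
  ],
)

```text
time_s: 33.73
position: [0.5541, -0.142, 0.0444]
orientation: [-1.576, 0.217, -0.157]
wrist_force: [-0.9, -0.3, -1.7]
width: 0.611
```

```bash
python3 -c "
from h import *
go(.554,-.147,.028)"
```

```text
pos [ 0.5541 -0.142   0.0444] d cm [ 0.17  1.64 -0.46] toolz [ 0.235  0.972 -0.018] y [-0.04  -0.009 -0.999] F [-0.92 -0.28 -1.67] w 0.611 j6 -1.7 t 33.7333
```

Emit:
drive_tool(
  plan=[
    [0.1, 0.3, -0.1, 0, 255],
    [0, 0.3, -0.1, 0, 255],
    [0, 0.3, -0.1, 0, 255],
    [0, 0.2, 0, 0, 255],
    [0, 0.15, 0, 0, 255],
    [0, 0.1, 0, 0, 255],
    [0, 0, 0, 0, 255],
    [0, 0, 0, 0, 255],
    [0, 0, 0, 0, 255],
    [0, 0, 0, 0, 255],
  ],
)

```text
time_s: 34.57
position: [0.5548, -0.146, 0.0311]
orientation: [-1.577, 0.215, -0.159]
wrist_force: [-0.1, 0.3, -0.4]
width: 0.615
```

Emit:
drive_tool(
  plan=[
    [0, 0.05, 0, 0, 255],
    [0, 0.05, 0, 0, 255],
    [0, 0, 0, 0, 255],
    [0, 0, 0, 0, 255],
    [0, 0, 0, 0, 255],
    [0, 0, 0, 0, 255],
    [0, 0, 0, 0, 255],
    [0, 0, 0, 0, 255],
    [0, 0, 0, 0, 255],
    [0, 0, 0, 0, 255],
  ],
)

```text
time_s: 35.4
position: [0.5551, -0.146, 0.0305]
orientation: [-1.577, 0.215, -0.16]
wrist_force: [0.3, 0.7, -1.2]
width: 0.614
```

Emit:
drive_tool(
  plan=[
    [0, 0.03, 0, 0, 255],
    [0, 0.03, 0, 0, 255],
    [0, 0.03, 0, 0, 255],
    [0, 0.03, 0, 0, 255],
    [0, 0.03, 0, 0, 255],
    [0, 0.03, 0, 0, 255],
    [0, 0.02, 0, 0, 255],
    [0, 0.02, 0, 0, 255],
    [0, 0.02, 0, 0, 255],
    [0, 0.02, 0, 0, 255],
  ],
)

```text
time_s: 36.23
position: [0.5551, -0.1461, 0.0283]
orientation: [-1.577, 0.215, -0.16]
wrist_force: [-0.8, 0.5, 0.3]
width: 0.612
```

Emit:
drive_tool(
  plan=[
    [0, 0.02, 0, 0, 255],
    [0, 0.02, 0, 0, 255],
    [0, 0.02, 0, 0, 255],
    [0, 0.02, 0, 0, 255],
    [0, 0.02, 0, 0, 255],
    [0, 0.02, 0, 0, 255],
    [0, 0.02, 0, 0, 255],
    [0, 0.02, 0, 0, 255],
    [0, 0, 0, 0, 255],
    [0, 0, 0, 0, 255],
  ],
)

```text
time_s: 37.07
position: [0.5552, -0.1461, 0.0283]
orientation: [-1.577, 0.215, -0.159]
wrist_force: [-3.0, 1.3, 3.9]
width: 0.617
```

It's on the floor: 3.9 N with no further travel. I'll release it.

Emit:
drive_tool(
  plan=[
    [0, 0, 0, 0, 90],
    [0, 0, 0, 0, 80],
    [0, 0, 0, 0, 60],
    [0, 0, 0, 0, 30],
    [0, 0, 0, 0, 0],
    [0, 0, 0, 0, 0],
    [0, 0, 0, 0, 0],
    [0, 0, 0, 0, 0],
    [0, 0, 0, 0, 0],
    [0, 0, 0, 0, 0],
  ],
)

```text
time_s: 37.9
position: [0.5558, -0.1464, 0.0267]
orientation: [-1.578, 0.213, -0.161]
wrist_force: [0.5, -0.8, -0.2]
width: 0.997
```

```bash
python3 -c "
from h import *
go(.554,-.147,.12)"
```

```text
pos [ 0.5558 -0.1464  0.0267] d cm [-0.45 -9.32 -0.28] toolz [ 0.235  0.972 -0.019] y [-0.035 -0.011 -0.999] F [ 0.51 -0.77 -0.18] w 0.997 j6 -1.7 t 37.9
```

Emit:
drive_tool(
  plan=[
    [0, -0.5, 0, 0, 0],
    [0, -1, 0, 0, 0],
    [0, -1.5, 0, 0, 0],
    [0, -2, 0, 0, 0],
    [0, -2.5, 0, 0, 0],
    [0, -2.5, 0, 0, 0],
    [0, -2.5, 0, 0, 0],
    [0, -2.5, 0, 0, 0],
    [0, -1.5, 0, 0, 0],
    [0, 0, 0, 0, 0],
  ],
)

```text
time_s: 38.73
position: [0.561, -0.144, 0.2054]
orientation: [-1.578, 0.213, -0.161]
wrist_force: [0.3, -0.1, 0.3]
width: 1.0
```

Emit:
drive_tool(
  plan=[
    [-2, -1, 0, 0, 0],
    [-3, -1, 0, 0, 0],
    [-3, -1, 0, 0, 0],
    [-3, 0, 0, 0, 0],
    [-3, 0, 0, 0, 0],
    [-2, 0, 0, 0, 0],
    [-1, 0, 0, 0, 0],
    [0, 0, 0, 0, 0],
    [0, 0, 0, 0, 0],
    [0, 0, 0, 0, 0],
  ],
)

```text
time_s: 39.57
position: [0.3896, -0.1014, 0.2396]
orientation: [-1.578, 0.211, -0.164]
wrist_force: [-0.2, -0.1, -0.1]
width: 1.004
```

```bash
python3 -c "
from h import *
s=camera('side');t=camera('top');cv2.imwrite('pics/s5.png',s);cv2.imwrite('pics/t5.png',t)
a=np.hstack([cv2.resize(s[150:360,40:390],(400,240),interpolation=cv2.INTER_CUBIC),cv2.resize(t[100:300,100:400],(400,267),interpolation=cv2.INTER_CUBIC)[:240]])
b=np.hstack([cv2.resize(s[215:335,85:225],(400,343),interpolation=cv2.INTER_CUBIC),cv2.resize(s[160:240,265:360],(400,343),interpolation=cv2.INTER_CUBIC)])
cv2.imwrite('pics/5.png',np.vstack([a,b]));go(.5,0,.2)"
```

```text
pos [ 0.3899 -0.1015  0.2396] d cm [ 8.42  3.48 12.53] toolz [ 0.235  0.972 -0.019] y [-0.032 -0.012 -0.999] F [-0.48 -0.35 -0.23] w 0.999 j6 -1.76 t 39.6667
```

View pics/5.png

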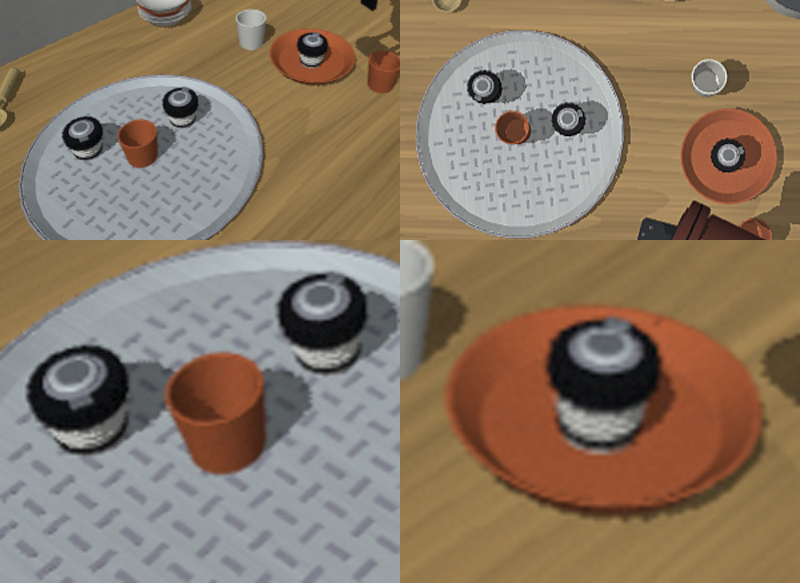

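The stopper stands upright in the dish at (605,385), and A and B stand on the tray. Before handing in, I'll check positions and button heights numerically.

Run:
```python
from h import *
t=cv2.imread('pics/t5.png');s=cv2.imread('pics/s5.png')
m=(t.max(2)<50).astype(np.uint8)
for nm,(x0,y0) in {'A':(145,147),'B':(205,170),'C':(326,192)}.items():
    x,y,w,h=cv2.boundingRect(cv2.findNonZero(m[y0:y0+38,x0:x0+38]));c=(x0+x+w/2-.5,y0+y+h/2-.5)
    print(nm,c,w,h,plane("top",c,.046).round(4))
tiles=[]
for cx,cy in((162,165),(226,189),(346,216)):
    tiles.append(cv2.resize(t[cy-18:cy+18,cx-18:cx+18],(252,252),interpolation=cv2.INTER_CUBIC))
r1=np.hstack(tiles);tiles=[]
for cx,cy in((113,265),(198,242),(313,195)):
    tiles.append(cv2.resize(s[cy-18:cy+18,cx-18:cx+18],(252,252),interpolation=cv2.INTER_CUBIC))
cv2.imwrite('pics/6.png',np.vstack([r1,np.hstack(tiles)]))
```

```text
A (163.5, 165.0) 26 25 [0.6553 0.254  0.046 ]
B (226.0, 189.0) 25 25 [0.6056 0.1151 0.046 ]
C (345.5, 216.0) 26 25 [ 0.5533 -0.1436  0.046 ]
```

View pics/6.png

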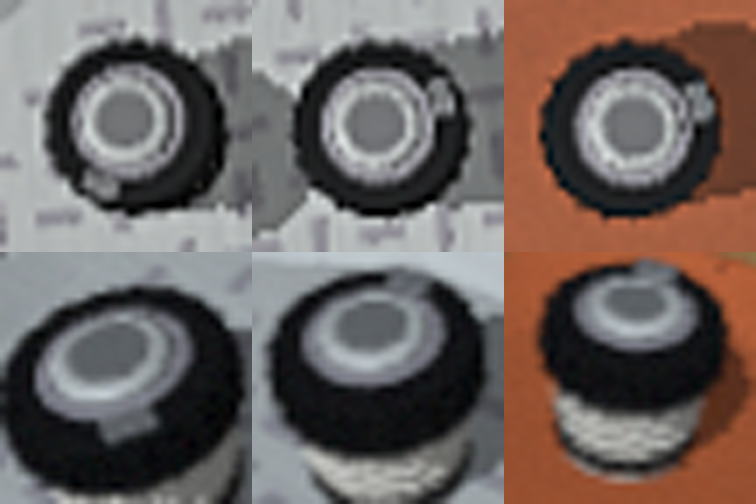

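The discs are at (128,118), (376,122) and (634,124) in the top row, and at (108,352), (370,325) and (636,302) in the side row.

Run:
```python
from h import *
for n,a,b,ca,cb in(('A',(128,118),(108,100),(162,165),(113,265)),('B',(124,122),(118,73),(226,189),(198,242)),('C',(130,124),(132,50),(346,216),(313,195))):
    f=lambda p,c:np.array(p)/7+np.array(c)-18-.43
    p,e=tri(f(a,ca),f(b,cb));print(n,p.round(4),round(e,4))
```

```text
A [0.6573 0.2559 0.0545] 0.0006
B [0.6065 0.1156 0.0554] 0.0003
C [ 0.5537 -0.1438  0.0578] 0.0001
```

```bash
python3 -c "
from cell import *
print(close_job())"
```

```text
the job is handed in; nothing more can be done
None
```

I pressed all three buttons down and set the tired stopper upright in the terracotta dish. I handed the job in at about 40 s of the allowed 72 s; no verdict was reported.

- **Which one was tired:** it was the stopper nearest the robot on the tray. Its highest force reading was about 2.6 N before it clicked. The other two resisted at 6 N or more, needed a much harder push, and ended on their stops. Forces were read only at the end of each move, so the exact peaks were not recorded.
- **Button heights:** triangulated at the end, the buttons stand at 54.5 and 55.4 mm on the tray (56 expected when down) and 57.8 mm in the dish (58 expected). They were about 61–63 mm before pressing.
- **Positions:** the two sound stoppers measure the same position as at the start. The tired one is about 3–4 mm from the dish centre.
- **Other ware and robot:** the cups on the tray and beyond the dish look undisturbed. The near cup was mostly hidden by the arm in the last top view. I did not re-measure any of the other ware. The gripper is open, about 24 cm above the table and clear of everything.
- **Disagreement:** the first height for one sound stopper's button came out 2 mm high (63.2 against 61 mm). That is within the calibration accuracy, and pressing it confirmed contact at about 61–62 mm.

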